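# Cover the tube tray and unhitch the shaker's drive tongue

### The arm

A 6-joint arm with a two-finger parallel gripper is mounted at the origin on the work surface. World frame = base frame: x ahead of the robot, y to its left, z up, the work surface at z = 0. Lengths are in mm, angles in rad, forces in N, time in s.
With the tool pointing down it reaches from about 300 to 775 mm from the base axis. Payload 14.6 kg.
Tool frame: the origin (TCP) lies between the finger pads; the fingertips stand manip.tip_reach ahead of it and the grasp point (between the pads) lies 5 mm behind it (manip.tip_reach is the distance from the TCP to the fingertips, in mm); z points along the fingers, y is the line along which they close (so a half turn about z gives the same grasp; the last joint's range is limited). The gripper opens to 94 mm and grips with 3 to 60 N. Pads are 16 mm wide; open, the fingers measure 119 mm over their backs; the gripper's body (75 mm by 177 mm) begins 78 mm behind the grasp point.
Start: joints at [1.127, 0.3, 1.521, -0, 1.321, -0.067], TCP at [202.367, 511.407, 219.446] pointing down, gripper open.
Joint ranges: [-3.03, 3.03], [-0.79, 2.21], [0.23, 2.52], [-1.04, 4.18], [0, 3.07], [-2.55, 2.55]. Speed limits (rad/s): [2.22, 2.22, 2.57, 3.14, 3.14, 3.14].

### API

Orientations are given as [roll, pitch, yaw] about the fixed x, y, z axes, in that order (R = Rz(yaw) Ry(pitch) Rx(roll)).
In Python, from cell import manip gives the robot as it stands. The module is installed in compiled form; this text tells all that it offers.
- The arm moves only by the shell command python3 -m creep 'ROWS' [FORCE]. ROWS is JSON, a list of rows, each a list of 3 entries, a list of its own where there are three numbers: the opening, from -1 (shut) to 1 (fully open), then the shift along the tool's x, y, z in cm, then the turn about the tool's z in units of 5 degrees (1.0 is 5 degrees). In form: [[grip, [tx, ty, tz], roll], ...]. A call has 1 to 12 rows; each row is the pose to reach, as a shift and turn from the pose commanded when the call began, along the tool's axes at that moment; what a row does not reach only later rows make up. A row lasts 1/10 s, in which the tool goes at most 50 mm and 8.59 degrees, less where a joint would pass 70% of its speed; a pose out of reach is approached as far as the arm can. A call with a gripper value outside its range is refused whole. The fingers move at their own pace and stop on an object; FORCE is the grip in N (left out, the last holds). Time passes only in rows, so rows that repeat a pose let the fingers close. It gives the time, the measured TCP pose, the force, the opening and the grip force at its end, in the units of the state.
- manip.read_state(): the state, without advancing time (a new reading comes with each control period).
- manip.camera(name): name is "side" or "top" or "wrist"; returns the picture (480x640x3 uint8, red, green, blue); there is no depth.
- manip.camera_params(name): a dict with "fovy" (degrees; the focal length in pixels is half the picture's height over the tangent of half this angle, whatever the lens; pixels are square), "cx", "cy" (the principal point, pixels), "origin" and "attitude" of the camera in the world. Camera axes: x right, y down, z forward; pixel columns grow to the right and rows downward; lengths in mm; the calibration is good to about 2 mm. A picture is of the moment at which its call begins: read the wrist's pose just before it. camera_params takes no time and is no camera call; for the wrist camera it gives the pose at the moment of the call.
- manip.sign_off(): hands the job in; it is judged then, once.
The state is a dict: "clock": time; "joints": joint angles; "qd": joint speeds; "effort": joint torques, N m; "eef_pos": TCP position; "eef_rot": TCP orientation; "wrist_force": force on the tool from outside, world axes, zero at the start; "moment": the same for the moment, N m; "finger_gap": finger opening in mm; "finger_force": force on a finger pad.
Only numpy, scipy, OpenCV 4.12 (cv2) and the standard library are available. Lean on these libraries where they do the work, as an engineer would, in place of code of your own. Each camera call takes 0.05 s, during which the arm holds its last target. There are 200 camera calls.

### The job

The shaker's tube tray is loaded: put the blue cover on the tray so that it sits fully down all round, and let go of it. Then pull the red spring latch on the drive coupler sideways to its stop, and, keeping it pulled, lift the yellow tongue off its ball. Finish still holding the tongue raised, its coupler at least 6 cm above where it sat, leaving the cover in place and the other things on the bench undisturbed.

Things in the scene. Friction and masses are not known exactly. Their poses are not given: they have to be found in the camera images.
- shaker: Fixed tube shaker, base plate 170 x 410 x 12 mm, standing on the bench; it does not move. Origin: centre of its underside. Its y axis runs lengthwise from the drive (at y = -130 mm: white housing 130 x 120 mm, top 49 mm up, with a dark crank disc and a steel ball 32 mm across, top of ball 89 mm up) to the tray (at y = +140 mm); its -x side faces the robot, give or take its yaw; z up.
- tray_mouth (a point): Centre of the open top of the tube tray, level with its rim, 85 mm above the bench; axes as the shaker's. The aluminium tray is 150 mm (x) by 110 mm (y) outside and 60 mm deep, walls 4 mm, opening 142 x 102 mm; the tubes in it end 16 mm below the rim.
- cover: Loose blue tray cover, 0.11 to 0.22 kg: plate 150 mm (x) by 110 mm (y) by 5 mm, on a skirt 136 x 96 mm and 8 mm deep that drops into the tray's opening (3 mm play each side). Origin: centre of the skirt's lower edge (on the bench at the start); z up, plate top at z = 13 mm. Seated, its origin is 8 mm below tray_mouth and its axes are along the tray's, either way round (half a turn is the same).
- cover_grip (a point): Top centre of the white grip fin on the cover: 14 mm thick (cover x), 60 mm long (cover y), 30 mm tall; this point is 43 mm above the cover's origin.
- tongue (a joint): Angle of the yellow drive tongue about its hinge (rad): 0 down on the ball, positive raised, stop at 0.75. The hinge is level along the shaker's x axis and free: unheld, the tongue falls back. It weighs 0.3 to 0.65 kg with its latch. A closed latch locks it down (less than 0.03 rad of play).
- tongue_hinge (a point): Centre of the tongue's hinge pin, at the clevis beside the tray, 85 mm above the bench; axes as the shaker's.
- coupler (a point): Top centre of the coupler (socket housing 52 x 56 mm) at the free end of the tongue, 180 mm from the hinge towards the shaker's -y; 98 mm above the bench when down. Axes turn with the tongue.
- latch (a joint): Travel of the sprung latch on the coupler (m): 0 closed, growing as it is pulled along the tongue's -x (sideways, level, to the robot's side), stop at 0.014. It frees the ball beyond about 0.009. The spring pulls it closed, 3 N at 0, 8 N at the stop, and it springs back when let go.
- latch_tab (a point): Top centre of the red upright tab on the latch: 14 mm thick (tongue x), 22 mm wide (tongue y), standing 42 mm above a steel slide plate that is 104.5 mm above the bench when down; this point moves with latch and tongue and its axes are the tongue's.
- rack_block: Bystander: loose white rack block with holes, 130 x 95 x 30 mm, similar in outline to the cover. Origin: centre of underside.
- wash_bottle: Bystander: white plastic bottle, 70 mm across, 190 mm tall. Origin: centre of underside.
- sample_pot: Bystander: small clear pot with red lid, 52 mm across, 65 mm tall, behind the shaker. Origin: centre of underside.
- pen_cup: Bystander: metal cup with pens, 72 mm across, about 165 mm tall in all. Origin: centre of underside.
- slide_box: Bystander: small cardboard box 45 x 65 x 16 mm in front of the shaker. Origin: centre of underside.
- tube_cap: Bystander: blue tube cap 18 mm across, 16 mm tall, in front of the shaker. Origin: centre of underside.
There are look-alikes about, which are no part of the job. Several things have the shape of the cover; the one meant has the colours described above.

How it is judged:
By the outcome, as a careful person would: the job done as asked, in the order asked, and still so for the second after the job is handed in, while the arm keeps its last pose, push and grip.
It also fails if it takes over 64 s, if anything falls off the work surface, if the arm or the gripper's body presses on something with over 40 N, if the wrist force passes 120 N, or if a joint passes its speed limit or range.

## Working session

There is one attempt and no reset: what is moved stays moved. The work goes in short steps, Python scripts to look and compute and a shell command to move; the robot and the scene stay as the last step left them, time stands still between calls to the robot, and variables do not carry over. Pictures are saved under pics/ and viewed, at most 10 in all, crops included, and the job is handed in when it is done.

```bash
mkdir -p pics
cat > h.py <<'E'
import numpy as np, cv2
from cell import manip
from scipy.spatial.transform import Rotation as Ro
def snap(n,f):
    p=manip.camera_params(n); im=manip.camera(n); cv2.imwrite('pics/'+f,im[:,:,::-1]); return im,p
E
python3 - <<'E'
from h import *
for n in ['top','side']:
    im,p=snap(n,n+'0.png'); print(n,p)
print(manip.read_state(),manip.tip_reach, manip.camera_params('wrist'))
E
```

```text
top {'fovy': 42.12171727457698, 'cx': 315.97259439200275, 'cy': 244.3312648768447, 'origin': array([ 161.45875751,  -90.24882986, 1820.59514834]), 'attitude': array([-2.94317822, -0.00427887, -1.56765427])}
side {'fovy': 56.12095667423435, 'cx': 327.4906418806404, 'cy': 234.64542656957687, 'origin': array([  44.0068829 , -926.61789841,  947.68404143]), 'attitude': array([-2.29426492,  0.00442198, -0.52004745])}
{'clock': 0.1, 'joints': array([ 1.12738706e+00,  3.00421763e-01,  1.52152852e+00,  8.45951120e-06,
        1.32070206e+00, -6.66001323e-02]), 'qd': array([-0.00093325, -0.00137908, -0.00022352, -0.00131772, -0.0010809 ,
        0.00071637]), 'effort': array([ 1.66052650e-03, -5.32642329e+01, -3.53283691e+01,  7.10249855e-02,
        2.34128174e-02, -6.32627894e-05]), 'eef_pos': array([202.27914833, 511.20908359, 218.93561823]), 'eef_rot': array([-3.14053585e+00, -7.86997151e-05,  2.76478138e+00]), 'wrist_force': array([-0.41033934,  0.9698793 , -0.23834845]), 'moment': array([-0.01851611,  0.01812803,  0.02151467]), 'finger_force': 0.0, 'finger_gap': 94.04563209920971} 14.0 {'fovy': 64.83386498388107, 'cx': 320.41061710795464, 'cy': 241.81944917163256, 'origin': array([134.67861357, 538.54966209, 383.24923944]), 'attitude': array([2.89092091e+00, 2.44648983e-03, 1.19426949e+00])}
```

View pics/top0.png

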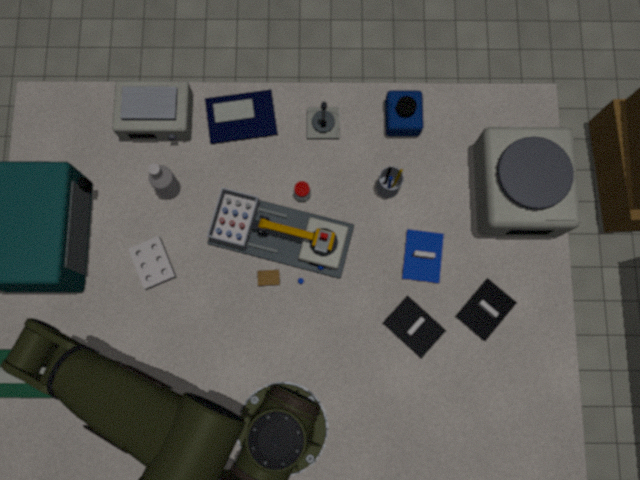

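View pics/side0.png

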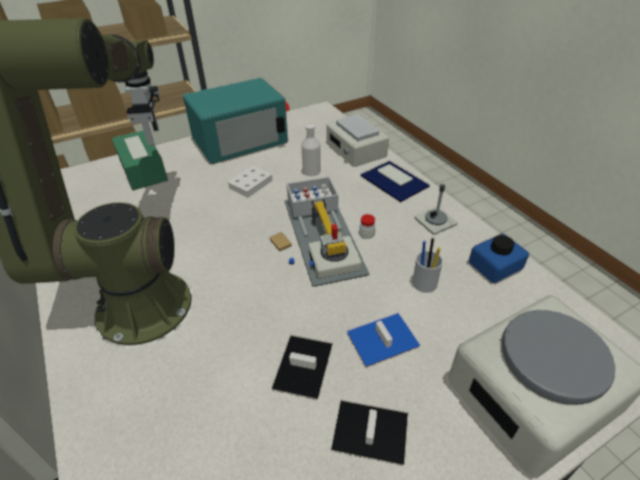

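The top view shows the blue cover at about (424,256), the tray at (236,219), the coupler with its red tab at (322,239) and the hinge at (262,227). I'll measure these coarsely from this view, then refine with the wrist camera.

```bash
cat >> h.py <<'E'
def K(p): f=240/np.tan(np.radians(p['fovy']/2)); return f
def back(p,uv,z):
    uv=np.atleast_2d(uv).astype(float); f=K(p)
    d=np.c_[(uv[:,0]-p['cx'])/f,(uv[:,1]-p['cy'])/f,np.ones(len(uv))]
    R=Ro.from_euler('xyz',p['attitude']).as_matrix(); d=d@R.T; o=np.array(p['origin'])
    return o+d*((z-o[2])/d[:,2])[:,None]
def proj(p,P):
    R=Ro.from_euler('xyz',p['attitude']).as_matrix(); c=(np.atleast_2d(P)-np.array(p['origin']))@R; f=K(p)
    return np.c_[f*c[:,0]/c[:,2]+p['cx'],f*c[:,1]/c[:,2]+p['cy']]
def blob(mask,near=None):
    n,l,s,c=cv2.connectedComponentsWithStats(mask.astype(np.uint8))
    i=(1+np.argmax(s[1:,4])) if near is None else 1+np.argmin(np.where(s[1:,4]>20,np.hypot(*(c[1:]-near).T),1e9))
    return l==i
def rect(m,p,z):
    ys,xs=np.nonzero(m); W=back(p,np.c_[xs,ys],z)[:,:2].astype(np.float32); return cv2.minAreaRect(W)
E
cat > a.py <<'E'
from h import *
im=cv2.imread('pics/top0.png')[:,:,::-1].astype(int); p=manip.camera_params('top')
r,g,b=im[...,0],im[...,1],im[...,2]
m=blob((b>r+60)&(b>120),(424,256)); print('cover',m.sum(),rect(m,p,13))
m=blob((r>g+70)&(r>b+70),(322,239)); print('tab',rect(m,p,146),m.sum())
print('tray',back(p,(236,219),85),'tongue hinge',back(p,(262,227),85),'coupler',back(p,(322,240),98))
print('base corners',back(p,[(222,191),(354,224),(342,277),(208,243)],12))
E
python3 a.py
```

```text
cover 1 ((566.5033569335938, -385.1953430175781), (0.0, 0.0), 0.0)
tab ((524.4221801757812, -116.97026062011719), (11.257330894470215, 13.750900268554688), 0.08897867053747177) 26
tray [[583.48295008 132.5618765   85.        ]] tongue hinge [[560.30351284  57.69490627  85.        ]] coupler [[ 520.36944255 -113.50953695   98.        ]]
base corners [[ 687.7173917   186.51037654   12.        ]
 [ 587.38084625 -209.98625488   12.        ]
 [ 427.80202468 -173.40368102   12.        ]
 [ 527.85980476  222.66438134   12.        ]]
```

```bash
cat >> h.py <<'E'
def tgt(pos,yaw):
    s=manip.read_state(); R=Ro.from_euler('xyz',s['eef_rot']).as_matrix()
    d=R.T@(np.array(pos)-s['eef_pos'])/10; dy=-(yaw-s['eef_rot'][2]); dy=(dy+np.pi)%(2*np.pi)-np.pi
    print('shift cm',d.round(2),'turn units',round(np.degrees(dy)/5,2))
E
cat > a.py <<'E'
from h import *
im=cv2.imread('pics/top0.png')[:,:,::-1].astype(int); p=manip.camera_params('top')
print(im[250,410:440:5])
r,g,b=im[...,0],im[...,1],im[...,2]
m=blob((b>r+60)&(b>g+25)&(r<90)&(np.arange(640)[None]>380)&(np.arange(480)[:,None]>200)); print('cover',m.sum(),rect(m,p,13))
print(back(p,(424,256),13)); tgt([455,-350,260],np.pi/2)
E
python3 a.py
```

```text
[[ 19  55 117]
 [ 67  79 116]
 [ 64  75 117]
 [ 38  61 112]
 [ 22  55 116]
 [ 21  57 119]]
cover 1574 ((492.28741455078125, -411.4188232421875), (105.96377563476562, 146.8606414794922), 82.83009338378906)
[[ 491.08903951 -415.57983546   13.        ]]
shift cm [-55.19 -70.78  -4.04] turn units 13.68
```

```bash
python3 -c "
from h import *
tgt([380,0,260],2.1);tgt([492,-411,250],1.445)"
```

```text
shift cm [-35.34 -41.    -4.07] turn units 7.62
shift cm [-60.87 -75.09  -3.03] turn units 15.12
```

```bash
python3 -m creep '[[1,[-3,-3.4,-2],0.7],[1,[-6.4,-7.4,-4],1.4],[1,[-9.6,-11.2,-4],2.1],[1,[-12.8,-15,-4],2.8],[1,[-16,-18.6,-4],3.5],[1,[-19.2,-22.3,-4],4.2],[1,[-22.4,-26,-4],4.9],[1,[-25.6,-29.7,-4],5.6],[1,[-28.8,-33.4,-4],6.3],[1,[-32,-37.1,-4],7],[1,[-35.3,-41,-4],7.6],[1,[-35.3,-41,-4],7.6]]' && python3 -c "
from h import *
tgt([492,-411,230],1.445)"
```

```text
clock: 1.3
eef_pos: [380.4, -4.2, 259.1]
eef_rot: [-3.141, 0.0, 2.093]
wrist_force: [0.4, 1.2, 0.2]
finger_gap: 94.0
finger_force: 0.0
shift cm [-40.82 -10.63   2.93] turn units 7.43
```

```bash
python3 -m creep '[[1,[-2.5,-3.4,0],0.7],[1,[-5.1,-6.8,0],1.4],[1,[-7.6,-10.2,0.5],2.1],[1,[-10.2,-13.6,1],2.8],[1,[-12.8,-17,1],3.5],[1,[-15.4,-20.5,1],4.2],[1,[-18,-24,1],5],[1,[-20.5,-27.2,1],5.8],[1,[-23,-30.6,1],6.6],[1,[-25.5,-34,1],7.4],[1,[-25.5,-34,1],7.5],[1,[-25.5,-34,1],7.5]]'
python3 - <<'E'
from h import *
im,p=snap('wrist','w1.png'); tgt([492,-411,230],1.445)
im=im.astype(int); r,g,b=im[...,0],im[...,1],im[...,2]
m=blob((b>r+60)&(b>g+25)&(r<90)); print(m.sum(),rect(m,p,13))
E
```

```text
clock: 2.5
eef_pos: [215.7, -391.4, 248.9]
eef_rot: [-3.141, -0.001, 1.447]
wrist_force: [-0.6, 0.8, -0.2]
finger_gap: 94.0
finger_force: 0.0
shift cm [ 1.38 27.64  1.91] turn units 0.04
11001 ((489.86865234375, -408.3392028808594), (106.39451599121094, 147.9967041015625), 82.9145736694336)
```

I wrote that second move before the first one's result was in, so it stopped short. It touched nothing. Now moving over the cover.

```bash
python3 -m creep '[[1,[0.2,4.5,0],0],[1,[0.5,9,0.5],0],[1,[0.8,13.5,1],0],[1,[1,18,1.5],0],[1,[1.4,22.5,2],0],[1,[1.6,27.4,2],0],[1,[1.6,27.4,2],0],[1,[1.6,27.4,2],0]]'
python3 - <<'E'
from h import *
im,p=snap('wrist','w2.png')
im=im.astype(int); r,g,b=im[...,0],im[...,1],im[...,2]
m=blob((b>r+60)&(b>g+25)&(r<90)); print(m.sum(),rect(m,p,13))
m2=blob((r>150)&(b>150)&(cv2.morphologyEx(m.astype(np.uint8),cv2.MORPH_CLOSE,np.ones((61,61)))>0)); print(m2.sum(),rect(m2,p,43))
E
```

```text
clock: 3.35
eef_pos: [490.5, -407.8, 228.9]
eef_rot: [-3.141, -0.001, 1.451]
wrist_force: [0.2, -0.2, 0.2]
finger_gap: 93.9
finger_force: 0.0
13643 ((492.01519775390625, -408.94427490234375), (105.9117431640625, 146.5790252685547), 83.13375854492188)
412 ((490.3385314941406, -423.8695373535156), (29.558698654174805, 12.533891677856445), 83.14856719970703)
```

View pics/w2.png

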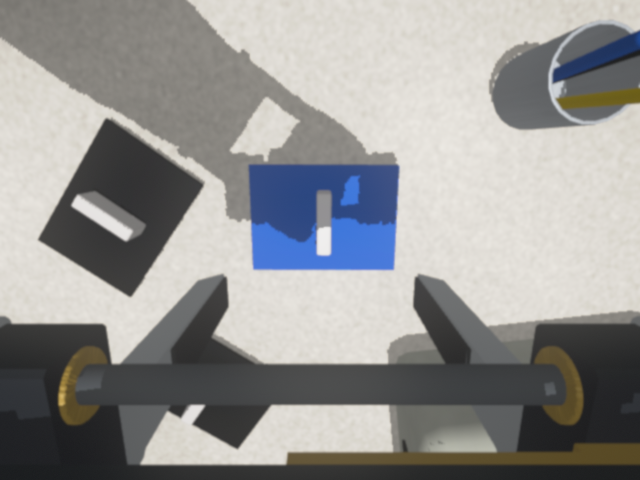

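The wrist view shows the blue cover, with corners near (249,165), (399,165), (394,269) and (254,269). The white fin spans u 316–331 and v 190–255, partly shaded. The cover sits squarely in the view.

Run:
```python
from h import *
p=manip.camera_params('wrist')
print(back(p,[(324,190),(323.5,255),(323.5,222)],43)); print(back(p,[(249,165),(399,165),(394,269),(254,269)],13))
print(back(p,[(249,165),(399,165),(394,269),(254,269)],13).mean(0))
tgt([491,-409,60],1.444)
```

```text
[[ 495.65989531 -377.20904769   43.        ]
 [ 487.73751335 -439.41208155   43.        ]
 [ 491.6077411  -407.12451595   43.        ]]
[[ 424.81312318 -347.23872233   13.        ]
 [ 572.0462942  -365.18829804   13.        ]
 [ 559.25330663 -472.60643061   13.        ]
 [ 411.9253962  -454.66215434   13.        ]]
[ 492.00953005 -409.92390133   13.        ]
shift cm [-0.05  0.15 16.95] turn units 0.06
```

```bash
python3 -m creep '[[0.2,[-0.1,0.2,4.5],0.1],[0,[-0.1,0.2,9],0.1],[0,[-0.1,0.2,13.5],0.1],[0,[-0.1,0.2,17.5],0.1],[0,[-0.1,0.2,19.2],0.1],[0,[-0.1,0.2,19.8],0.1],[0,[-0.1,0.2,19.8],0.1],[-1,[-0.1,0.2,19.8],0.1],[-1,[-0.1,0.2,19.8],0.1],[-1,[-0.1,0.2,19.8],0.1],[-1,[-0.1,0.2,19.8],0.1],[-1,[-0.1,0.2,19.8],0.1]]' 40; python3 -m creep '[[-1,[0,0,0],0],[-1,[0,0,-2],0],[-1,[0,0,-6],0],[-1,[0,0,-10],0],[-1,[0,0,-14],0],[-1,[0,0,-18],0],[-1,[0,0,-20],0],[-1,[0,0,-20],0]]'; python3 -c "
from h import *
tgt([430,-330,235],1.33);tgt([440,0,235],1.33)"
```

```text
clock: 4.6
eef_pos: [491.5, -411.1, 31.9]
eef_rot: [3.141, 0.0, 1.438]
wrist_force: [-0.3, 0.7, 2.4]
finger_gap: 13.8
finger_force: 40.0
clock: 5.4
eef_pos: [491.9, -411.4, 234.4]
eef_rot: [3.138, 0.003, 1.438]
wrist_force: [-0.4, 1.0, -1.0]
finger_gap: 13.7
finger_force: 40.0
shift cm [ 7.25 -7.21 -0.11] turn units 1.24
shift cm [ 40.1  -10.58  -0.21] turn units 1.24
```

```bash
python3 -c "
from h import *
tgt([544,-23,255],1.324)"; python3 -m creep '[[-1,[2,0,0],0],[-1,[6,0,0],0.2],[-1,[10,0,-0.5],0.4],[-1,[14,0,-1],0.6],[-1,[18,0,-1.5],0.8],[-1,[22,0,-2],1],[-1,[26,0,-2],1.2],[-1,[30,0,-2],1.3],[-1,[34,0,-2],1.3],[-1,[37,0,-2],1.3],[-1,[39,0,-2],1.3],[-1,[39,0,-2],1.3]]'
python3 - <<'E'
from h import *
im,p=snap('wrist','w3.png'); print(p); tgt([544,-23,255],1.324)
E
```

```text
shift cm [39.18  0.04 -2.17] turn units 1.31
clock: 6.6
eef_pos: [542.5, -22.2, 249.4]
eef_rot: [-3.139, 0.0, 1.328]
wrist_force: [0.0, -0.3, -1.2]
finger_gap: 13.5
finger_force: 40.0
{'fovy': 64.83386498388107, 'cx': 320.41061710795464, 'cy': 241.81944917163256, 'origin': array([559.24938788,  48.09048016, 413.74455715]), 'attitude': array([ 2.88960686e+00,  2.68323132e-03, -2.42962230e-01])}
shift cm [ 0.09  0.14 -0.53] turn units 0.03
```

View pics/w3.png

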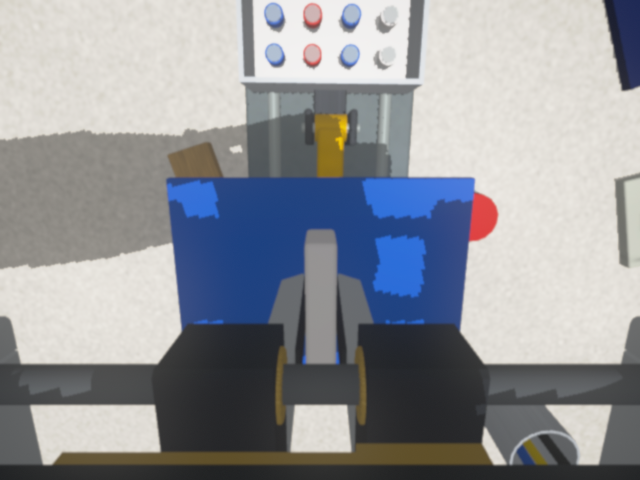

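The wrist view shows the held cover with its front edge from (167,179) to (474,178). The near rim of the tray is at v≈78–88, from u≈242 to 421, and its far half is out of view. I'll back up to see the whole tray.

```bash
python3 -m creep '[[-1,[-2.5,0,0],0],[-1,[-6,0,0],0],[-1,[-9,0,0],0],[-1,[-10,0,0],0],[-1,[-10,0,0],0],[-1,[-10,0,0],0],[-1,[-10,0,0],0]]'
python3 - <<'E'
from h import *
im,p=snap('wrist','w4.png'); np.save('p4.npy',p,allow_pickle=True); print(manip.read_state()['eef_pos'])
c=cv2.resize(im[0:200,160:480],None,fx=2.5,fy=2.5,interpolation=cv2.INTER_CUBIC); cv2.imwrite('pics/w4c.png',c[:,:,::-1])
E
```

```text
clock: 7.35
eef_pos: [518.7, -120.5, 251.2]
eef_rot: [-3.141, -0.0, 1.326]
wrist_force: [-0.3, -0.1, -1.8]
finger_gap: 13.8
finger_force: 40.0
[ 518.70220816 -120.50237314  251.30232107]
```

View pics/w4c.png

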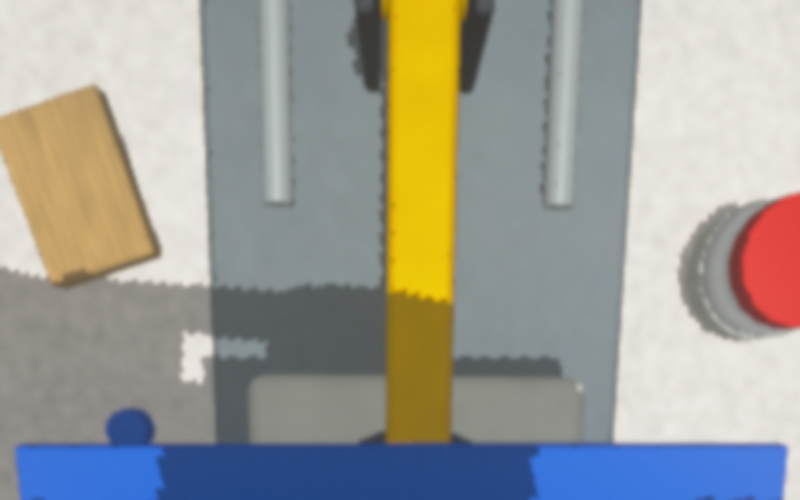

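Crop: it shows the tongue, base plate, brown slide box and red lid, but no tray. Image-up is forward, so I need to go the other way.

```bash
python3 -m creep '[[-1,[2.5,0,0],0],[-1,[6,0,0],0],[-1,[10,0,0],0],[-1,[14,0,0],0],[-1,[16,0,0],0],[-1,[16.5,0,0],0],[-1,[16.5,0,0],0],[-1,[16.5,0,0],0],[-1,[16.5,0,0],0]]'
python3 - <<'E'
from h import *
im,p=snap('wrist','w5.png'); np.save('p5.npy',p,allow_pickle=True); print(manip.read_state()['eef_pos'])
c=cv2.resize(im[0:200,160:480],None,fx=2.5,fy=2.5,interpolation=cv2.INTER_CUBIC); cv2.imwrite('pics/w5c.png',c[:,:,::-1])
E
```

```text
clock: 8.3
eef_pos: [558.6, 37.8, 251.5]
eef_rot: [3.141, 0.0, 1.324]
wrist_force: [-0.1, 0.3, -1.6]
finger_gap: 13.8
finger_force: 40.0
[558.61910393  37.8544259  251.54468113]
```

View pics/w5c.png

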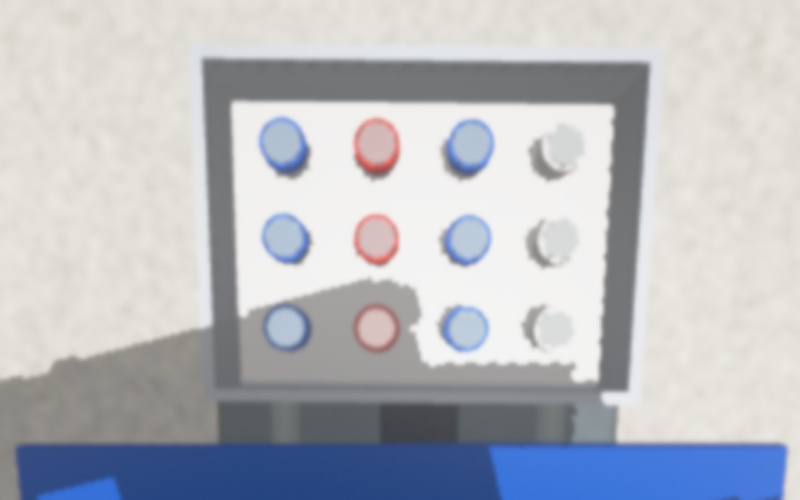

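The crop shows the tray's inner opening at about (203,60), (650,63), (630,389) and (215,386). Its outer corners are near (192,46), (660,50), (638,403) and (204,400). The cover's front edge runs from (17,444) to (786,444).

Run:
```python
from h import *
p=np.load('p5.npy',allow_pickle=True).item()
px=lambda c:(np.array(c,float)+.5)/2.5-.5+[160,0]
for n,c,z in [('inner',[(203,60),(650,63),(630,389),(215,386)],85),('outer',[(192,46),(660,50),(638,403),(204,400)],85),('cover front',[(17,444),(786,444)],232.6)]:
    W=back(p,px(c),z)[:,:2]; print(n,W.mean(0).round(1),[round(float(np.linalg.norm(W[i]-W[i-1])),1) for i in range(len(W))]);
    d=W[1]-W[0]; print('yaw',np.arctan2(d[1],d[0]), np.arctan2(*(W[2]-W[3])[::-1]) if len(W)>2 else '')
    if len(W)==2:
        y=1.324; t=np.array([np.cos(y),np.sin(y)]); print('centre of cover', W.mean(0)-55*t,'rel tcp tool x',(W.mean(0)-[558.6,37.8])@t-55,'tool y',(W.mean(0)-[558.6,37.8])@np.array([np.sin(y),-np.cos(y)]))
    else: print('side yaw', [np.arctan2(*(W[a]-W[b])[::-1])-np.pi/2 for a,b in((0,3),(1,2))])
```

```text
inner [592.6 146.7] [100.0, 140.8, 100.1, 141.6]
yaw -0.25264954778534754 -0.2537284109580957
side yaw [np.float64(-0.25818168401114505), np.float64(-0.24937081639600267)]
outer [592.2 146.4] [108.6, 146.9, 108.5, 148.7]
yaw -0.2542730227632912 -0.2534475274370516
side yaw [np.float64(-0.26419587097216013), np.float64(-0.2480276839613178)]
cover front [571.4  93.4] [147.5, 147.5]
yaw -0.2466954147163659 
centre of cover [557.96578426  40.1034369 ] rel tcp tool x 2.0787048510452806 tool y -1.1777254848031309
```

```bash
cat > t.py <<'E'
from h import *
y=np.pi/2-0.253; t=np.array([np.cos(y),np.sin(y)]); n=np.array([np.sin(y),-np.cos(y)])
q=np.array([592.5,146.6])-1.9*t+1.2*n; print(q); tgt([*q,128],y)
E
python3 t.py
```

```text
[593.18621082 144.46011339]
shift cm [11.18  0.74 12.35] turn units 0.07
```

```bash
python3 -m creep '[[-1,[2.5,0.2,0],0],[-1,[6,0.5,0],0.1],[-1,[9.5,0.7,0],0.1],[-1,[11.2,0.7,1],0.1],[-1,[11.2,0.7,4],0.1],[-1,[11.2,0.7,7.5],0.1],[-1,[11.2,0.7,10.5],0.1],[-1,[11.2,0.7,12.3],0.1],[-1,[11.2,0.7,12.3],0.1],[-1,[11.2,0.7,12.3],0.1]]' && python3 t.py
```

```text
clock: 9.35
eef_pos: [592.9, 145.1, 128.9]
eef_rot: [3.141, -0.0, 1.316]
wrist_force: [1.4, 0.3, 0.4]
finger_gap: 14.0
finger_force: 40.0
[593.18621082 144.46011339]
shift cm [-0.05  0.05  0.09] turn units -0.03
```

```bash
python3 -m creep '[[-1,[-0.05,0.05,0.6],0],[-1,[-0.05,0.05,1.0],0],[-1,[-0.05,0.05,1.3],0],[-1,[-0.05,0.05,1.5],0],[-1,[-0.05,0.05,1.5],0]]' && python3 -c "
from h import *
s=manip.read_state();print(s['wrist_force'],s['moment'])"
```

```text
clock: 9.85
eef_pos: [593.0, 145.1, 113.3]
eef_rot: [-3.141, 0.0, 1.316]
wrist_force: [0.4, -0.0, -0.8]
finger_gap: 13.8
finger_force: 40.0
[ 0.41828392 -0.01769002 -0.77448935] [-0.04317382  0.06366365  0.00489496]
```

The skirt is inside the opening with no contact force. Lowering the rest of the way.

```bash
python3 -m creep '[[-1,[0,0,0.2],0],[-1,[0,0,0.4],0],[-1,[0,0,0.5],0],[-1,[0,0,0.5],0],[-1,[0,0,0.5],0]]' && python3 -c "
from h import *
s=manip.read_state();print(s['wrist_force'],s['moment'])"
```

```text
clock: 10.35
eef_pos: [593.2, 145.1, 108.9]
eef_rot: [3.141, -0.0, 1.316]
wrist_force: [-2.9, -2.1, 5.8]
finger_gap: 13.6
finger_force: 40.0
[-2.94251523 -2.1314984   5.83678511] [-0.16526554  0.67698171  0.01114227]
```

```bash
python3 -m creep '[[0,[0,0,0],0],[0,[0,0,0],0],[0.2,[0,0,0],0],[0.2,[0,0,-1],0],[0.2,[0,0,-4],0],[0.2,[0,0,-8],0],[0.2,[0,0,-12],0],[0.2,[0,0,-15],0],[0.2,[0,0,-16],0],[0.2,[0,0,-16],0]]' && python3 -c "
from h import *
tgt([524,-117,265],np.pi/2-.253)"
```

```text
clock: 11.35
eef_pos: [593.4, 145.1, 269.6]
eef_rot: [3.14, -0.001, 1.316]
wrist_force: [0.2, -0.0, -1.5]
finger_gap: 56.5
finger_force: 0.0
shift cm [-27.11  -0.11   0.44] turn units -0.02
```

```bash
python3 -m creep '[[0.2,[-3,0,0],0],[0.2,[-7,0,0],0],[0.2,[-11,0,0],0],[0.2,[-15,0,0],0],[0.2,[-19,0,0],0],[0.2,[-23,0,0],0],[0.2,[-26,0,0],0],[0.2,[-27.1,0,0],0],[0.2,[-27.1,0,0],0],[0.2,[-27.1,0,0],0]]'
python3 - <<'E'
from h import *
im,p=snap('wrist','w6.png'); np.save('p6.npy',p,allow_pickle=True); print(manip.read_state()['eef_pos'])
i=im.astype(int); r,g,b=i[...,0],i[...,1],i[...,2]
m=blob((r>g+70)&(r>b+70),(320,200)); ys,xs=np.nonzero(m); print(m.sum(),xs.min(),xs.max(),ys.min(),ys.max(),rect(m,p,146.5))
E
```

```text
clock: 12.35
eef_pos: [524.9, -116.3, 267.7]
eef_rot: [-3.14, -0.0, 1.317]
wrist_force: [-0.9, 0.1, 0.3]
finger_gap: 56.6
finger_force: 0.0
[ 525.04618483 -116.08631667  267.87096285]
234 314 327 225 245 ((524.8771362304688, -111.95968627929688), (15.95131778717041, 10.085092544555664), 75.69029235839844)
```

View pics/w6.png

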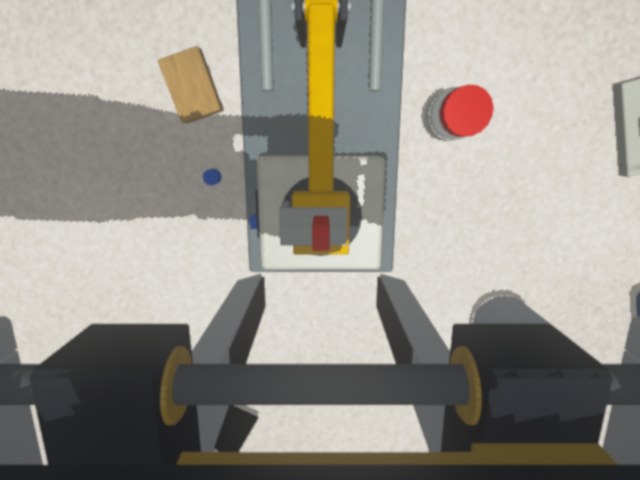

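The tab shows dark red at u 312–329, v 216–251, on the slide plate (280–347, 205–246), with the tongue running up to the hinge at about (322,10).

Run:
```python
from h import *
im=cv2.imread('pics/w6.png')[:,:,::-1]; p=np.load('p6.npy',allow_pickle=True).item()
print([tuple(map(int,im[v,320])) for v in range(210,258,2)])
print([tuple(map(int,im[240,u])) for u in range(306,336)])
print(back(p,[(320.5,222),(320.5,251),(320.5,236)],146.5)); 
h=back(p,[(322,20),(320.5,150)],89); print(h); d=h[0]-h[1]; print(np.arctan2(d[1],d[0])-np.pi/2)
```

```text
[(106, 110, 108), (106, 110, 107), (107, 103, 101), (108, 63, 60), (108, 49, 45), (108, 49, 45), (109, 50, 46), (115, 51, 47), (126, 52, 48), (128, 53, 48), (128, 55, 50), (128, 54, 50), (128, 55, 50), (128, 56, 50), (128, 56, 51), (128, 57, 53), (128, 57, 52), (128, 58, 54), (128, 58, 54), (127, 59, 55), (127, 74, 54), (133, 107, 51), (125, 112, 82), (193, 193, 181)]
[(107, 110, 108), (107, 110, 108), (107, 111, 108), (107, 110, 108), (107, 108, 106), (109, 98, 96), (114, 78, 75), (121, 61, 57), (126, 57, 52), (128, 56, 52), (128, 57, 52), (128, 57, 52), (128, 57, 53), (128, 56, 52), (128, 57, 53), (127, 56, 51), (128, 56, 52), (128, 56, 52), (128, 57, 52), (128, 56, 53), (128, 57, 52), (126, 58, 53), (122, 61, 57), (116, 80, 77), (110, 100, 98), (108, 109, 107), (108, 111, 109), (108, 110, 109), (107, 111, 109), (107, 111, 109)]
[[ 527.47022046 -101.9563325   146.5       ]
 [ 521.64433532 -124.39943255  146.5       ]
 [ 524.68630394 -112.68083454  146.5       ]]
[[567.78763571  48.68838886  89.        ]
 [540.76142754 -50.56429348  89.        ]]
-0.26585152573760573
```

```bash
python3 -c "
from h import *
tgt([524.9,-114.3,126],np.pi/2-.253)"
```

```text
shift cm [ 0.17 -0.05 14.19] turn units -0.01
```

```bash
python3 -m creep '[[0.1,[0.2,0,3],0],[0,[0.2,0,7],0],[0,[0.2,0,11],0],[0,[0.2,0,13.2],0],[0,[0.2,0,14.2],0],[0,[0.2,0,14.2],0],[0,[0.2,0,14.2],0]]' && python3 -m creep '[[-1,[0,0,0],0],[-1,[0,0,0],0],[-1,[0,0,0],0],[-1,[0,0,0],0],[-1,[0,0,0],0],[-1,[0,0,0],0]]' 50
```

```text
clock: 13.1
eef_pos: [526.0, -115.0, 127.6]
eef_rot: [3.14, -0.0, 1.317]
wrist_force: [0.1, -0.8, -0.2]
finger_gap: 46.9
finger_force: 0.0
clock: 13.7
eef_pos: [525.3, -115.3, 126.6]
eef_rot: [-3.141, -0.0, 1.316]
wrist_force: [-2.2, 0.8, 3.4]
finger_gap: 13.5
finger_force: 50.0
```

Tab gripped at 13.5 mm. Pulling the latch.

```bash
python3 -m creep '[[-1,[0,-0.3,0],0],[-1,[0,-0.7,0],0],[-1,[0,-1.1,0],0],[-1,[0,-1.3,0],0],[-1,[0,-1.4,0],0],[-1,[0,-1.4,0],0]]' && python3 -m creep '[[-1,[0,-0.1,0],0],[-1,[0,-0.2,0],0],[-1,[0,-0.2,0],0]]'
```

```text
clock: 14.3
eef_pos: [512.2, -111.9, 126.7]
eef_rot: [3.139, 0.0, 1.316]
wrist_force: [6.2, -3.0, -1.8]
finger_gap: 13.8
finger_force: 50.0
clock: 14.6
eef_pos: [511.2, -111.6, 127.1]
eef_rot: [3.137, -0.0, 1.316]
wrist_force: [12.6, -2.6, -1.6]
finger_gap: 13.7
finger_force: 50.0
```

It is at the stop: force rises past 8 N and travel is about 14 mm. Now lifting along the arc.

```bash
python3 -m creep '[[-1,[0.1,0,-0.4],0],[-1,[0.25,0,-0.9],0],[-1,[0.55,0,-1.8],0],[-1,[0.9,0,-2.6],0],[-1,[0.9,0,-2.6],0]]'; python3 -m creep '[[-1,[0.4,0,-0.9],0],[-1,[0.8,0,-1.8],0],[-1,[1.25,0,-2.5],0],[-1,[1.75,0,-3.3],0],[-1,[2.3,0,-4.1],0],[-1,[2.7,0,-4.5],0],[-1,[2.7,0,-4.5],0],[-1,[2.7,0,-4.5],0]]'
python3 - <<'E'
from h import *
s,_=snap('side','s1.png')
c=cv2.resize(s[150:300,240:440],None,fx=4,fy=4,interpolation=cv2.INTER_CUBIC); cv2.imwrite('pics/s1c.png',c[:,:,::-1])
E
```

```text
clock: 15.1
eef_pos: [513.4, -103.2, 153.6]
eef_rot: [3.137, 0.001, 1.317]
wrist_force: [13.8, -6.3, -5.2]
finger_gap: 13.6
finger_force: 50.0
clock: 15.9
eef_pos: [520.0, -77.5, 198.1]
eef_rot: [3.137, 0.002, 1.316]
wrist_force: [11.1, -7.9, -1.3]
finger_gap: 13.7
finger_force: 50.0
```

View pics/s1c.png

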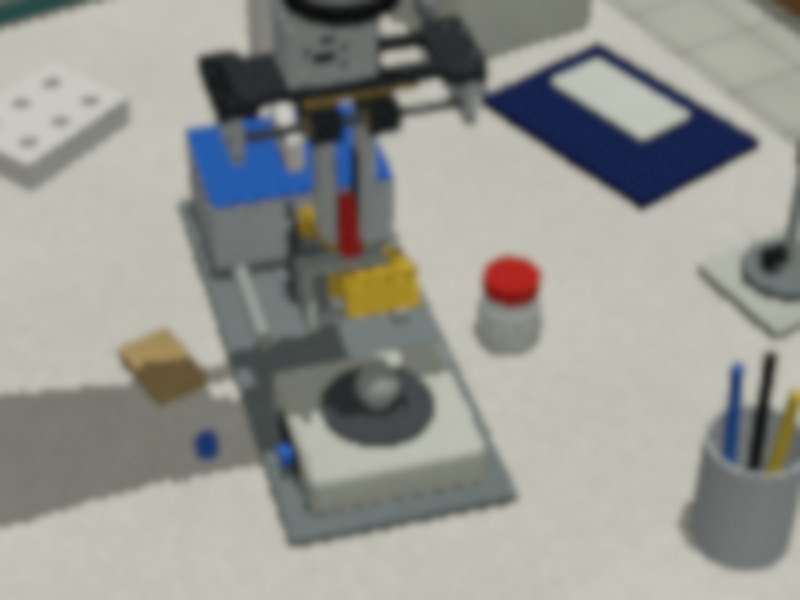

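The crop shows the coupler lifted clear with the ball exposed at (380,385), the blue cover lying flat on the tray, and the bystanders in place. I'll check the tongue angle by projecting the coupler.

Run:
```python
from h import *
p=manip.camera_params('side'); y=-.253
ex=np.array([np.cos(y),np.sin(y),0]);ey=np.array([-np.sin(y),np.cos(y),0]);H=np.array([570,59.5,85])
for th in (.3,.35,.4,.43,.46):
    d=-ey*np.cos(th)+[0,0,np.sin(th)]; u=ey*np.sin(th)+[0,0,np.cos(th)]
    print(th,180*np.sin(th)+13*np.cos(th)-13,((proj(p,[H+d*208+u*13+ex*26,H+d*208+u*13-ex*26,H+d*180+u*19.5-ex*14])-[240,150])*4).round().tolist())
print(manip.read_state()['wrist_force'])
```

```text
0.3 52.613011557674 [[418.0, 297.0], [344.0, 310.0], [350.0, 283.0]]
0.35 60.93345060899716 [[417.0, 282.0], [343.0, 295.0], [349.0, 270.0]]
0.4 69.0690945375946 [[415.0, 267.0], [341.0, 280.0], [347.0, 258.0]]
0.43 73.85329918303144 [[414.0, 258.0], [340.0, 271.0], [346.0, 250.0]]
0.46 78.5593417216254 [[413.0, 249.0], [339.0, 262.0], [345.0, 242.0]]
[11.50885146 -8.45502321 -1.24996174]
```

The projection gives 0.39–0.42 rad, about 7 cm of rise. I'll add 1 cm for margin.

```bash
python3 -m creep '[[-1,[0.2,0,-0.3],0],[-1,[0.5,0,-0.6],0],[-1,[0.8,0,-0.9],0],[-1,[0.9,0,-1.0],0],[-1,[0.9,0,-1.0],0],[-1,[0.9,0,-1.0],0],[-1,[0.9,0,-1.0],0]]'
python3 - <<'E'
from h import *
s,_=snap('side','s2.png')
c=cv2.resize(s[150:300,240:440],None,fx=4,fy=4,interpolation=cv2.INTER_CUBIC); cv2.imwrite('pics/s2c.png',c[:,:,::-1])
E
```

```text
clock: 16.65
eef_pos: [522.2, -69.1, 208.0]
eef_rot: [3.137, 0.002, 1.316]
wrist_force: [11.9, -9.7, -0.8]
finger_gap: 13.6
finger_force: 50.0
```

View pics/s2c.png

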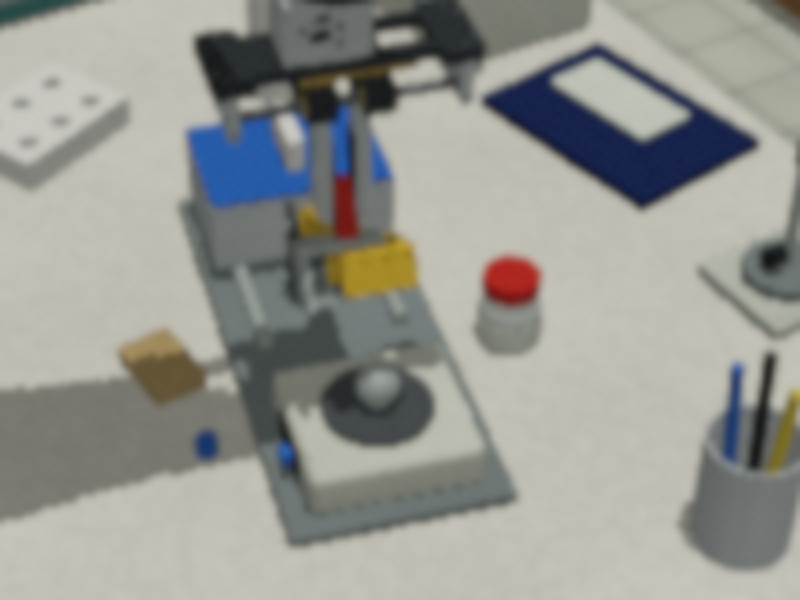

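The coupler has risen further: the tab base is now at (345,235), about 8 cm of rise. The latch is still pulled with a steady force, and the cover is flat on the tray.

```bash
python3 -c "
from cell import manip
print(manip.sign_off())"
```

```text
the job is handed in; nothing more can be done
None
```

The job is handed in at about 17 s: the cover is seated on the tray and released, the latch is held at its stop, and the tongue is held up with its coupler about 8 cm above where it sat; the bystanders looked undisturbed in the last picture.

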